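Level on three sockets over a stepped support

TASK

Make the stepped wooden support come out even and lay the level on it: stand one chrome socket upright, open end up, on the middle of each wooden rest so that all three finish at the same height (tallest socket on the thinnest rest, medium socket on the medium rest, shortest socket on the thickest rest). Then lay the aluminium level on its narrow long edge, right way up as it stands now, along the row on top of all three sockets, centred over the row, and let go. Leave the mug, the bar clamp and the ratchet where they are.

Things in the scene. Friction and masses are not known exactly. Their poses are not given: they have to be found in the camera images.
- socket_tall: The tallest and slimmest of three chrome sockets for a ratchet, loose: a round steel cylinder, 26 mm outside diameter, 65 mm tall, standing upright on the bench with its round open end (recess 14 mm deep) up. Origin: centre of the underside; z along its axis, up. 0.09 to 0.21 kg.
- socket_medium: The medium one of three chrome sockets for a ratchet, loose: a round steel cylinder, 30 mm outside diameter, 50 mm tall, standing upright on the bench with its round open end (recess 14 mm deep) up. Origin: centre of the underside; z along its axis, up. 0.09 to 0.21 kg.
- socket_short: The shortest and widest of three chrome sockets for a ratchet, loose: a round steel cylinder, 36 mm outside diameter, 35 mm tall, standing upright on the bench with its round open end (recess 14 mm deep) up. Origin: centre of the underside; z along its axis, up. 0.09 to 0.21 kg.
- rest_thin: The thinnest and broadest of three square wooden rests: 64 x 64 mm, 15 mm thick, fixed. The rests (15, 30 and 45 mm thick; 64, 58 and 52 mm square) stand in a straight row, 80 mm centre to centre, in shuffled order, on a plywood strip (280 x 80 x 3 mm) flat on the bench. Origin: centre of its underside, 3 mm above the bench; z up; own x along the row. Its top is 18 mm above the bench.
- rest_mid: The medium one of three square wooden rests: 58 x 58 mm, 30 mm thick, fixed. The rests (15, 30 and 45 mm thick; 64, 58 and 52 mm square) stand in a straight row, 80 mm centre to centre, in shuffled order, on a plywood strip (280 x 80 x 3 mm) flat on the bench. Origin: centre of its underside, 3 mm above the bench; z up; own x along the row. Its top is 33 mm above the bench.
- rest_thick: The thickest and smallest of three square wooden rests: 52 x 52 mm, 45 mm thick, fixed. The rests (15, 30 and 45 mm thick; 64, 58 and 52 mm square) stand in a straight row, 80 mm centre to centre, in shuffled order, on a plywood strip (280 x 80 x 3 mm) flat on the bench. Origin: centre of its underside, 3 mm above the bench; z up; own x along the row. Its top is 48 mm above the bench.
- level: Small aluminium torpedo level, loose, 230 mm long (own x), 22 mm wide (own y), 40 mm high (own z), flat sides, black end caps, green vials (the long vial is in the top edge). It stands on its 22 mm wide long edge on the bench. Origin: centre of the underside; z up. 0.18 to 0.29 kg.
- mug: Bystander: white ceramic mug of pencils, 82 mm diameter, 92 mm tall, pencils reaching 146 mm; handle at own +y, out to 71 mm. Origin: centre of the underside; z up. To be left alone.
- clamp: Bystander: orange plastic bar clamp lying flat, dark steel bar 300 mm long (own x), jaws reaching 68 mm to own +y, grip 35 mm to own -y, 28 mm high. Origin: middle of the bar, at bench height; z up. To be left alone.
- ratchet: Bystander: ratchet with black handle lying flat, 235 mm long (own x, steel head at +x), 36 mm wide at the head, 30 mm high. Origin: at bench height where handle and steel shank meet; z up. To be left alone.
Mind the look-alikes: they are no part of the job. Leave any purple look-alike of the socket_medium alone.

How it is judged:
At the end, for the whole second after the job is handed in: Each socket upright (0.06 rad), at rest, on its rest's top (4 mm), within 12 mm of its centre; level upright on its edge (0.06 rad), at rest, underside within 5 mm of all socket tops, all socket centres within 16 mm of its centreline and 105 mm of its middle along it (horizontal distance between socket_tall and rest_thin below 0.012 m and z of socket_tall in the frame of rest_thin between 0.011 and 0.019 m and angle between each of socket_tall, socket_medium, socket_short, level's own z axis and vertical below 0.06 rad and linear speed of each of socket_tall, socket_medium, socket_short, level below 0.01 m/s and z of level in the frame of socket_tall between 0.06 and 0.07 m and x of socket_tall in the frame of level between -0.105 and 0.105 m and y of socket_tall in the frame of level between -0.016 and 0.016 m and horizontal distance between socket_medium and rest_mid below 0.012 m and z of socket_medium in the frame of rest_mid between 0.026 and 0.034 m and z of level in the frame of socket_medium between 0.045 and 0.055 m and x of socket_medium in the frame of level between -0.105 and 0.105 m and y of socket_medium in the frame of level between -0.016 and 0.016 m and horizontal distance between socket_short and rest_thick below 0.012 m and z of socket_short in the frame of rest_thick between 0.041 and 0.049 m and z of level in the frame of socket_short between 0.03 and 0.04 m and x of socket_short in the frame of level between -0.105 and 0.105 m and y of socket_short in the frame of level between -0.016 and 0.016 m and angular speed of level below 0.05 rad/s); the robot touches nothing.
It fails at once if the mug was shifted by more than 20 mm or tipped (distance of mug from where it was at the start of the episode above 0.02 m or angle between mug's own z axis and vertical above 0.3 rad).
It fails at once if the clamp was shifted by more than 20 mm or tipped (distance of clamp from where it was at the start of the episode above 0.02 m or angle between clamp's own z axis and vertical above 0.3 rad).
It fails at once if the ratchet was shifted by more than 20 mm or tipped (distance of ratchet from where it was at the start of the episode above 0.02 m or angle between ratchet's own z axis and vertical above 0.3 rad).
It also fails if it takes over 120 s, if anything falls off the work surface, if the arm or the gripper's body presses on something with over 40 N, if the wrist force passes 120 N, or if a joint passes its speed limit or range.

ROBOT

A 6-joint arm with a two-finger parallel gripper is mounted at the origin on the work surface. World frame = base frame: x ahead of the robot, y to its left, z up, the work surface at z = 0. Lengths are in m, angles in rad, forces in N, time in s.
With the tool pointing down it reaches from about 0.35 to 0.8 m from the base axis. Payload 7.3 kg.
Tool frame: the origin (TCP) lies on the mounting face of the last link; the fingertips stand 173 mm ahead of it and the grasp point (between the pads) lies 155 mm ahead of it; z points along the fingers, x is the direction in which the jaws open and shut, and the axes are right-handed (so a half turn about z gives the same grasp; the last joint's range is limited). The gripper opens to 85 mm and grips with 20 to 120 N. Pads are 22 mm wide; open, the fingers measure 114 mm over their backs; the gripper's body (76 mm by 85 mm) begins 54 mm behind the grasp point. The pads swing forward as they close: fully open they stand 13 mm farther back than shut.
Start: joints at [1.039, 0.342, 1.524, -0, 1.275, -0.146], TCP at [0.198, 0.486, 0.405] pointing down, gripper open.
Joint ranges: [-2.53, 2.53], [-0.77, 2.02], [0.04, 2.7], [-1, 4.14], [0.28, 2.66], [-3.11, 3.11]. Speed limits (rad/s): [2.57, 2.57, 3.14, 3.14, 3.14, 3.14].

INTERFACE

Orientations are given as [roll, pitch, yaw] about the fixed x, y, z axes, in that order (R = Rz(yaw) Ry(pitch) Rx(roll)).
In Python, from workcell import ctrl gives the robot as it stands. The module is installed in compiled form; this text tells all that it offers.
- The arm moves only by the tool carry_out, never from a script. Its argument "plan" is one flat list of numbers, 7 for each row, row after row: the turn, a rotation vector about the tool's x, y, z in rad, then the shift along the tool's x, y, z in cm, then the gripper command: -1 is fully open, 1 is shut, values between are in proportion. A call has 1 to 12 rows; each row is the pose to reach, as a shift and turn from the pose measured when the call began, along the tool's axes at that moment; what a row does not reach only later rows make up. A row lasts 1/10 s, in which the tool goes at most 50 mm and 8.59 degrees, less where a joint would pass 70% of its speed; a pose out of reach is approached as far as the arm can. A call with a gripper value outside its range is refused whole. The fingers move at their own pace and stop on an object; the grip force is fixed at half the most. Time passes only in rows, so rows that repeat a pose let the fingers close. It gives the time, the measured TCP pose, the force and the opening at its end, in the units of the state.
- ctrl.read_state(): the state, without advancing time (a new reading comes with each control period).
- ctrl.capture(name): name is "side" or "top" or "wrist"; returns a dict with "frame" (480x640x3 uint8, red, green, blue), "fx", "fy", "cx", "cy" (pixels), "dist_coeffs" ([k1, k2, p1, p2, k3] as OpenCV has them; the pictures are not rectified), "world_to_cam" (4x4, takes a point from world to camera coordinates). Camera axes: x right, y down, z forward; pixel columns grow to the right and rows downward; lengths in m; the calibration is good to about 2 mm. A picture is of the moment at which its call begins. There is no depth.
- ctrl.finish_job(): hands the job in, once; it reports no verdict.
Trained networks look in a picture, given as the dict that the camera call returned (one of the last four; its "shot" number tells which), for a name from the list of things; names that differ only in an ending like _2 or _b are one class to them, and where a whole thing is asked for, a point or a joint stands for the part that bears it (a point fixed in the world has none). Each returns a list of dicts, best first, with "conf" (0 to 1); they miss things now and then, are a little off and sometimes report something else, mostly with a low value. They report only what shows in the picture. A call takes as long as a camera call. They do not tell look-alikes from the thing itself.
- ctrl.silhouettes(picture, name): "pixels" (480x640 bool, what is visible of it) and "xy" ([column, row] in pixels, amid what is visible of it).
The state is a dict: "time": time; "joints": joint angles; "qvel": joint speeds; "joint_efforts": joint torques, N m; "position": TCP position; "eef_rot": TCP orientation; "contact_force": force on the tool from outside, world axes, zero at the start; "ft_torque": the same for the moment, N m; "finger_gap": opening from 0.0 (shut) to 1.0 (fully open).
Only numpy, scipy, OpenCV 4.12 (cv2) and the standard library are available. Lean on these libraries where they do the work, as an engineer would, in place of code of your own. Each camera call takes 0.05 s, during which the arm holds its last target. There are 200 camera calls.

## Working session

There is one attempt and no reset: what is moved stays moved. The work goes in short steps, Python scripts to look and compute and a tool call to move; the robot and the scene stay as the last step left them, time stands still between calls to the robot, and variables do not carry over. Pictures are saved under pics/ and viewed, about 12 in all and at most 16, crops included, and the job is handed in when it is done.

Besides the shell and the picture viewer there is one more tool, called after ">>>" by a JSON object that holds its "method" and its "body", one argument or row to a line. carry_out: Moves the arm, as the interface text tells. Its arguments: {"type":"object","properties":{"plan":{"type":"array"}},"required":["plan"]}

```bash
mkdir -p pics
python3 - <<'E'
from workcell import ctrl
import cv2,numpy as np
s=ctrl.read_state();print({k:np.round(v,3) for k,v in s.items()})
for c in("top","side"):
    p=ctrl.capture(c);cv2.imwrite(f"pics/{c}0.png",p["frame"][:,:,::-1])
    print(c,p["fx"],p["cx"],p["dist_coeffs"],np.round(p["world_to_cam"],3).tolist())
    for n in "socket_tall socket_medium socket_short rest_thin rest_mid rest_thick level mug clamp ratchet".split():
        print(n,[(round(d["conf"],2),np.round(d["xy"]).tolist(),int(d["pixels"].sum())) for d in ctrl.silhouettes(p,n)])
E
```

```text
{'time': np.float64(0.0), 'joints': array([ 1.039,  0.343,  1.525, -0.   ,  1.275, -0.146]), 'qvel': array([-0.   ,  0.002,  0.001, -0.001,  0.001, -0.   ]), 'joint_efforts': array([ 2.0000e-03, -4.3366e+01, -2.4603e+01,  0.0000e+00,  8.0000e-03,
       -0.0000e+00]), 'position': array([0.197, 0.486, 0.404]), 'eef_rot': array([-3.141e+00,  2.000e-03,  1.185e+00]), 'contact_force': array([0.463, 0.843, 0.146]), 'ft_torque': array([0.003, 0.014, 0.023]), 'finger_gap': np.float64(1.003)}
top 573.5475762484501 309.8379399303158 [-0.12078281  0.          0.          0.          0.        ] [[-0.004, -1.0, -0.017, -0.057], [-0.981, 0.007, -0.192, 0.62], [0.192, 0.016, -0.981, 1.214], [0.0, 0.0, 0.0, 1.0]]
socket_tall [(0.69, [260.0, 316.0], 102)]
socket_medium [(0.6, [285.0, 246.0], 568), (0.49, [383.0, 316.0], 153), (0.47, [351.0, 316.0], 162)]
socket_short [(0.76, [314.0, 328.0], 225)]
rest_thin [(0.74, [256.0, 263.0], 841)]
rest_mid [(0.85, [321.0, 240.0], 699)]
rest_thick [(0.56, [288.0, 248.0], 540)]
level [(0.69, [159.0, 311.0], 1357)]
mug [(0.68, [186.0, 194.0], 1378)]
clamp [(0.7, [484.0, 309.0], 2004)]
ratchet [(0.85, [352.0, 178.0], 1023), (0.2, [286.0, 248.0], 576)]
side 479.50599843054124 320.4943002193761 [-0.03541053  0.          0.          0.          0.        ] [[0.827, -0.562, -0.003, -0.533], [-0.336, -0.491, -0.804, 0.211], [0.451, 0.666, -0.595, 0.7], [0.0, 0.0, 0.0, 1.0]]
socket_tall [(0.83, [220.0, 239.0], 470), (0.38, [307.0, 233.0], 1045)]
socket_medium [(0.93, [277.0, 303.0], 552), (0.84, [298.0, 330.0], 622)]
socket_short [(0.88, [245.0, 282.0], 526)]
rest_thin [(0.57, [274.0, 221.0], 724), (0.23, [306.0, 233.0], 1074)]
rest_mid [(0.55, [343.0, 249.0], 1070)]
rest_thick [(0.92, [306.0, 233.0], 1057)]
level [(0.69, [219.0, 239.0], 435), (0.63, [181.0, 194.0], 1863)]
mug [(0.85, [296.0, 155.0], 1889)]
clamp [(0.93, [403.0, 423.0], 5803)]
ratchet [(0.86, [425.0, 248.0], 1459)]
```

View pics/top0.png

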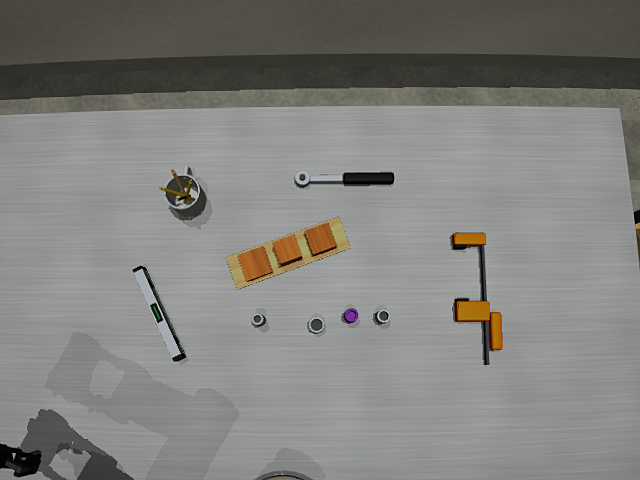

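View pics/side0.png

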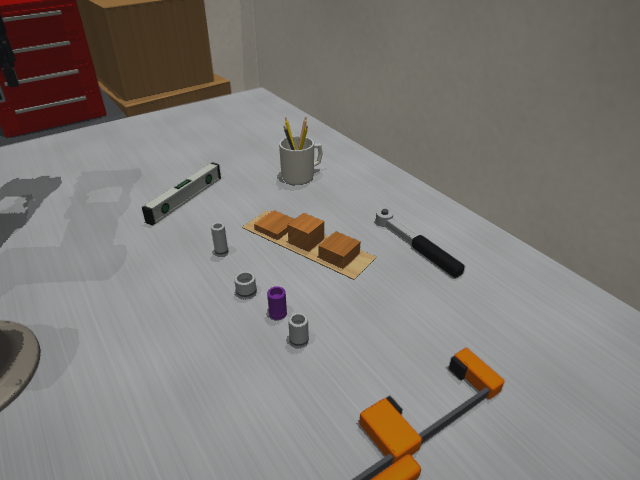

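```bash
cat > h.py <<'E'
from workcell import ctrl
import cv2,numpy as np
from scipy.optimize import least_squares
def proj(p,P):
    M=p["world_to_cam"];K=np.array([[p["fx"],0,p["cx"]],[0,p["fy"],p["cy"]],[0,0,1]])
    return cv2.projectPoints(np.asarray(P,float).reshape(-1,3),cv2.Rodrigues(M[:3,:3])[0],M[:3,3],K,np.array(p["dist_coeffs"],float))[0].reshape(-1,2)
def ground(p,uv,z):
    "pixel -> world point at height z"
    return least_squares(lambda q:proj(p,[*q,z])[0]-uv,[.5,0]).x
def cyl(x,y,z,r,h):
    a=np.linspace(0,2*np.pi,40)
    return np.array([[x+r*np.cos(t),y+r*np.sin(t),zz] for zz in(z,z+h) for t in a])
def box(x,y,z,yaw,l,w,h):
    c,s=np.cos(yaw),np.sin(yaw)
    return np.array([[x+c*i*l-s*j*w,y+s*i*l+c*j*w,z+k*h] for i in(-.5,.5) for j in(-.5,.5) for k in(0,1)])
def feat_poly(p,P,second=False):
    m=cv2.moments(cv2.convexHull(proj(p,P).astype(np.float32)))
    return feat(m,second)
def feat_mask(px,second=False):
    return feat(cv2.moments(px.astype(np.uint8),True),second)
def feat(m,second):
    a=m["m00"];c=[m["m10"]/a,m["m01"]/a]
    if second: c+=[m["mu11"]/a/30,(m["mu20"]-m["mu02"])/a/30]
    return np.array(c)
DIM=dict(socket_tall=(.013,.065),socket_medium=(.015,.05),socket_short=(.018,.035))
def yawvec(s): return s["eef_rot"][2]
E
cat > m0.py <<'E'
from h import *
T=ctrl.capture("top");S=ctrl.capture("side")
def near(p,n,uv):
    L=[d for d in ctrl.silhouettes(p,n)]
    L=[d for d in L if np.hypot(*(np.array(d["xy"])-uv))<12]
    return L[0]["pixels"] if L else None
uv=dict(socket_tall=((260,316),(220,239)),socket_medium=((383,316),(298,330)),socket_short=((316,326),(245,284)))
for n,(a,b) in uv.items():
    obs=[(p,feat_mask(m)) for p,m in((T,near(T,n,a)),(S,near(S,n,b))) if m is not None]
    for o in (obs,*[[q] for q in obs]):
        r=least_squares(lambda q:np.concatenate([feat_poly(p,cyl(*q,0,*DIM[n]))-f for p,f in o]),[.5,0]);print(n,r.x.round(4),r.fun.round(1))
R=dict(rest_thin=((256,263),(274,221),-1,.064,.015),rest_thick=((288,248),(306,233),0,.052,.045),rest_mid=((321,240),(343,249),1,.058,.03))
obs=[]
for n,(a,b,i,w,h) in R.items():
    for p,m in((T,near(T,n,a)),(S,near(S,n,b))):
        if m is not None: obs.append((p,feat_mask(m),i,w,h))
def res(q): return np.concatenate([feat_poly(p,box(q[0]+.08*i*np.cos(q[2]),q[1]+.08*i*np.sin(q[2]),.003,q[2],w,w,h))-f for p,f,i,w,h in obs])
r=least_squares(res,[.55,0,-1.2]);print("rests",r.x.round(4),r.fun.round(1))
obs=[(T,near(T,"level",(159,311))),(S,near(S,"level",(181,194)))]
obs=[(p,feat_mask(m,True)) for p,m in obs if m is not None]
r=least_squares(lambda q:np.concatenate([feat_poly(p,box(*q[:2],0,q[2],.23,.022,.04),True)-f for p,f in obs]),[.45,.25,.4]);print("level",r.x.round(4),r.fun.round(1))
for n,u,z in(("purple",(351,316),.05),("mug",(183,192),.09),("pencil",(165,188),.14),("ratL",(302,179),.02),("ratR",(393,179),.02),("clampL",(455,310),.028)):print(n,ground(T,u,z).round(3))
E
python3 m0.py
```

```text
socket_tall [0.4484 0.0594] [ 0. -0.]
socket_tall [0.4484 0.0594] [ 0. -0.]
socket_medium [ 0.4546 -0.22  ] [-0.2  0.1  0.6  0. ]
socket_medium [ 0.4549 -0.2205] [0. 0.]
socket_medium [ 0.4538 -0.2194] [0. 0.]
socket_short [ 0.4367 -0.0707] [-0.3 -0.1  0.1  0.3]
socket_short [ 0.4364 -0.0714] [ 0. -0.]
socket_short [ 0.437 -0.07 ] [-0.  0.]
rests [ 0.6035 -0.0075 -1.2069] [-0.   0.6  1.1  1.1 -0.3  0.3 -0.5  0.2 -0.2 -0.1  0.   0.2]
level [0.4624 0.2835 0.4002] [ 0.2  0.1 -1.1 -3.1  0.3  0.7 -0.6  3. ]
purple [ 0.453 -0.15 ]
mug [0.726 0.221]
pencil [0.722 0.248]
ratL [ 0.775 -0.042]
ratR [ 0.773 -0.255]
clampL [ 0.466 -0.384]
```

```bash
cat >> h.py <<'E'
from scipy.spatial.transform import Rotation as Ro
def go(*T):
    "targets (x,y,z of grasp point,yaw) -> rotvec rad, shift cm, in the tool axes now"
    s=ctrl.read_state();R=Ro.from_euler("xyz",s["eef_rot"])
    print("t",round(float(s["time"]),2),"grasp",(s["position"]+R.apply([0,0,.155])).round(4),"rot",s["eef_rot"].round(3),"F",s["contact_force"].round(1),"gap",round(float(s["finger_gap"]),3))
    for x,y,z,w in T:
        Rt=Ro.from_euler("xyz",[np.pi,0,w]);q=np.array([x,y,z])-Rt.apply([0,0,.155])
        print((R.inv()*Rt).as_rotvec().round(3).tolist(),(100*R.inv().apply(q-s["position"])).round(2).tolist())
E
python3 -c "
from h import *
go((.4484,.0594,.2,.364))"
```

```text
t 1.9 grasp [0.1975 0.4864 0.2497] rot [ 3.142 -0.     1.185] F [-0.3  0.3  0.3] gap 1.0
[-0.0, -0.0, 0.821] [-30.12, 39.31, 4.97]
```

>>> {"method": "carry_out", "body": {
  "plan": [0,0,0.2,-7.5,9.8,0,-1,0,0,0.4,-15,19.6,0,-1,0,0,0.82,-30.1,39.3,5,-1,0,0,0.82,-30.1,39.3,5,-1,0,0,0.82,-30.1,39.3,5,-1,0,0,0.82,-30.1,39.3,5,-1,0,0,0.82,-30.1,39.3,5,-1,0,0,0.82,-30.1,39.3,5,-1,0,0,0.82,-30.1,39.3,5,-1,0,0,0.82,-30.1,39.3,5,-1,0,0,0.82,-30.1,39.3,5,-1,0,0,0.82,-30.1,39.3,5,-1]
}}

```text
time: 3.1
position: [0.4486, 0.0588, 0.3544]
eef_rot: [-3.141, 0.001, 0.362]
contact_force: [-0.2, 0.3, 0.2]
finger_gap: 1.0
```

```bash
cat > w.py <<'E'
from h import *
import sys
W=ctrl.capture("wrist");f=W["frame"][:,:,::-1].copy()
print("cam pos",(-W["world_to_cam"][:3,:3].T@W["world_to_cam"][:3,3]).round(3))
def at(n,x,y,z):
    for d in ctrl.silhouettes(W,n):
        c=feat_mask(d["pixels"]);r=least_squares(lambda q:feat_poly(W,cyl(*q,z,*DIM[n]))-c,[x,y]).x
        print(n,round(d["conf"],2),c.round(),r.round(4),int(d["pixels"].sum()))
E
python3 - <<'E'
from w import *
cv2.imwrite("pics/w1.png",f)
at("socket_tall",.4484,.0594,0)
go((.4484,.0594,.2,.364))
E
```

```text
cam pos [0.421 0.134 0.324]
socket_tall 0.96 [320. 235.] [0.4471 0.053 ] 1285
t 3.2 grasp [0.4479 0.0604 0.1998] rot [-3.141  0.     0.366] F [-0.9  0.8 -0.4] gap 0.998
[-0.001, 0.0, 0.002] [0.01, 0.1, -0.02]
```

View pics/w1.png

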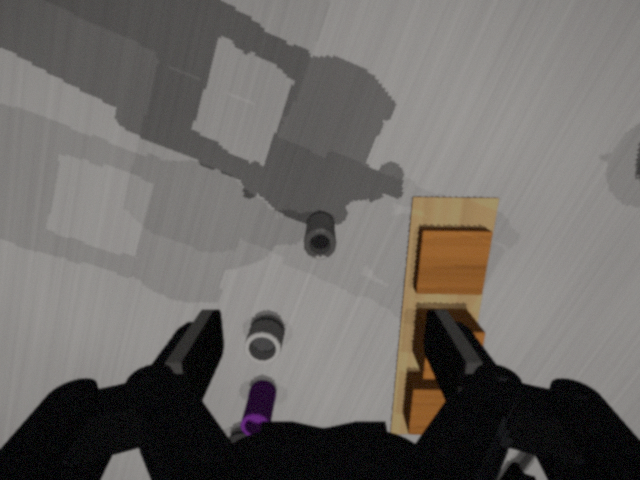

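Run:
```python
from w import *
T=ctrl.capture("top");S=ctrl.capture("side")
print(ground(T,(259,319.5),.065))
for n in("socket_tall","socket_short"):
  at(n,.45,0,0)
  for p in(T,S):
    for d in ctrl.silhouettes(p,n):
        c=feat_mask(d["pixels"]);print(d["conf"],c,least_squares(lambda q:feat_poly(p,cyl(*q,0,*DIM[n]))-c,[.45,.05]).x)
go((.448,.0535,.04,.364))
```

```text
cam pos [0.42  0.136 0.324]
[0.44584806 0.0501045 ]
socket_tall 0.71 [320. 237.] [0.447 0.053] 1274
0.88 [218.97840173 238.79265659] [0.44843164 0.05869509]
0.44 [338.78444882 249.4488189 ] [ 0.61910667 -0.09843434]
socket_short 0.58 [264. 340.] [ 0.4356 -0.0749] 1507
0.66 [315.40650407 324.74390244] [ 0.43609325 -0.07157518]
0.67 [245.02663934 284.59016393] [ 0.4369336  -0.07049252]
t 3.65 grasp [0.4483 0.06   0.1998] rot [-3.142 -0.     0.366] F [0.2 0.2 0.6] gap 1.001
[-0.0, -0.0, 0.002] [-0.26, 0.6, 15.98]
```

>>> {"method": "carry_out", "body": {
  "plan": [0,0,0,-0.2,0.4,4,-1,0,0,0,-0.2,0.4,8,-1,0,0,0,-0.2,0.4,12,-1,0,0,0,-0.2,0.4,15.5,-1,0,0,0,-0.2,0.4,15.5,-1,0,0,0,-0.2,0.4,15.5,1,0,0,0,-0.2,0.4,15.5,1,0,0,0,-0.2,0.4,15.5,1,0,0,0,-0.2,0.4,15.5,1,0,0,0,-0.2,0.4,15.5,1,0,0,0,-0.2,0.4,15.5,1,0,0,0,-0.2,0.4,15.5,1]
}}

```text
time: 4.85
position: [0.4482, 0.0556, 0.2012]
eef_rot: [3.141, -0.002, 0.366]
contact_force: [-1.7, 0.2, 8.0]
finger_gap: 0.292
```

Run:
```python
from w import *
cv2.imwrite("pics/w2.png",f)
go((.448,.056,.15,.364),(.575,.0673,.15,.364),(.575,.0673,.064,.364))
```

```text
cam pos [0.42  0.131 0.171]
t 4.9 grasp [0.4486 0.0556 0.0462] rot [ 3.141e+00 -2.000e-03  3.660e-01] F [-2.3 -0.3  8.4] gap 0.292
[0.001, -0.002, 0.002] [0.02, -0.04, -10.38]
[0.001, -0.002, 0.002] [12.29, 3.45, -10.35]
[0.001, -0.002, 0.002] [12.26, 3.44, -1.75]
```

View pics/w2.png

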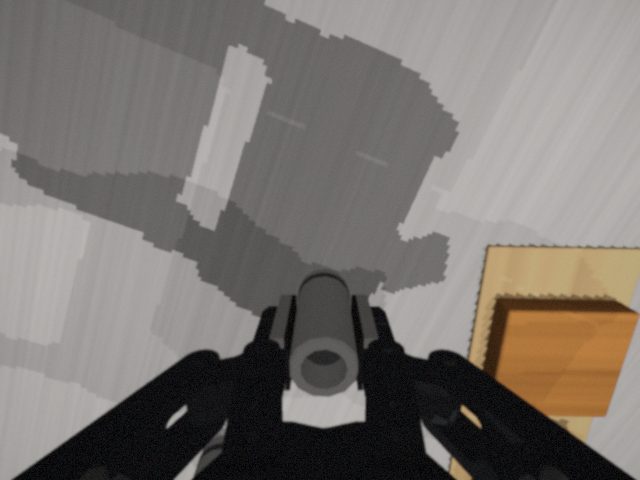

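>>> {"method": "carry_out", "body": {
  "plan": [0,0,0,0,0,-3.5,1,0,0,0,0,0,-7,1,0,0,0,0,0,-10.4,1,0,0,0,4,1.1,-10.4,1,0,0,0,8,2.2,-10.4,1,0,0,0,12.3,3.4,-10.4,1,0,0,0,12.3,3.4,-10.4,1,0,0,0,12.3,3.4,-10.4,1]
}}

```text
time: 5.7
position: [0.575, 0.0679, 0.305]
eef_rot: [3.141, -0.001, 0.366]
contact_force: [-1.5, 0.3, -1.6]
finger_gap: 0.288
```

Run:
```python
from w import *
cv2.imwrite("pics/w3.png",f)
at("socket_tall",.57,.067,.104)
for y in(.061,.067,.073):print(proj(W,[.575,y,.169]))
# rest fit from wrist
for d in ctrl.silhouettes(W,"rest_thin")[:2]:
    c=feat_mask(d["pixels"]);print("rest_thin",d["conf"],c,least_squares(lambda q:feat_poly(W,box(*q,.003,-1.207,.064,.064,.015))-c,[.575,.067]).x.round(4))
go((.575,.0673,.15,.364),(.575,.0673,.065,.364))
```

```text
cam pos [0.547 0.143 0.274]
socket_tall 0.56 [323. 336.] [0.5757 0.0668] 6870
[[315.78607275 379.6298294 ]]
[[321.65258428 366.64259291]]
[[327.68063945 353.30342155]]
rest_thin 0.81 [322.38071226 236.49905452] [0.5749 0.0664]
t 5.85 grasp [0.5741 0.0678 0.1506] rot [ 3.141e+00 -1.000e-03  3.660e-01] F [ 0.2 -0.4 -1.4] gap 0.29
[0.001, -0.001, 0.002] [0.09, 0.09, 0.06]
[0.001, -0.001, 0.002] [0.07, 0.09, 8.56]
```

View pics/w3.png

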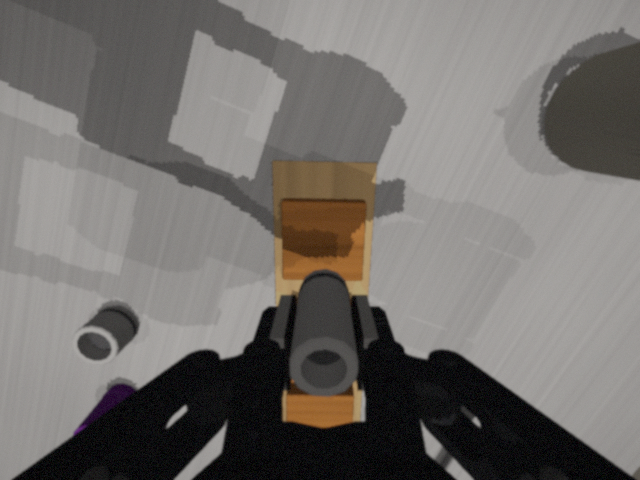

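>>> {"method": "carry_out", "body": {
  "plan": [0,0,0,0.1,0.1,3,1,0,0,0,0.1,0.1,6,1,0,0,0,0.1,0.1,8,1,0,0,0,0.1,0.1,8.6,1,0,0,0,0.1,0.1,8.6,1]
}}

```text
time: 6.35
position: [0.5745, 0.0672, 0.2202]
eef_rot: [3.141, -0.0, 0.366]
contact_force: [0.4, -0.1, -1.3]
finger_gap: 0.289
```

>>> {"method": "carry_out", "body": {
  "plan": [0,0,0,0,0,0.1,1,0,0,0,0,0,0.1,1,0,0,0,0,0,0.1,-1,0,0,0,0,0,0.1,-1,0,0,0,0,0,0.1,-1,0,0,0,0,0,0.1,-1,0,0,0,0,0,-3,-1,0,0,0,0,0,-7,-1,0,0,0,0,0,-11,-1,0,0,0,0,0,-11,-1]
}}

```text
time: 7.35
position: [0.5757, 0.0673, 0.3362]
eef_rot: [3.137, -0.011, 0.366]
contact_force: [0.2, -0.1, 0.0]
finger_gap: 1.004
```

Run:
```python
from w import *
at("socket_tall",.57,.067,.018)
for d in ctrl.silhouettes(W,"rest_thin")[:1]+ctrl.silhouettes(W,"rest_thick")[:1]:print(d["xy"])
go((.455,-.22,.17,.364),(.455,-.22,.035,.364))
```

```text
cam pos [0.548 0.142 0.305]
socket_tall 0.8 [318. 243.] [0.5751 0.0657] 1772
[318.2, 213.8]
[319.7, 321.3]
t 7.55 grasp [0.5737 0.0672 0.174 ] rot [-3.141e+00  2.000e-03  3.660e-01] F [0.4 0.1 0.2] gap 0.997
[-0.001, 0.002, 0.002] [-21.39, 22.56, 0.43]
[-0.001, 0.002, 0.002] [-21.37, 22.57, 13.93]
```

Tall socket is in place. Next the chrome medium: go above, take one look, then grasp.

>>> {"method": "carry_out", "body": {
  "plan": [0,0,0,-3,3,0,-1,0,0,0,-6.5,7,0,-1,0,0,0,-10,10.5,0,-1,0,0,0,-13.5,14,0,-1,0,0,0,-17,18,0,-1,0,0,0,-20,21,0,-1,0,0,0,-21.4,22.5,0.4,-1,0,0,0,-21.4,22.5,0.4,-1,0,0,0,-21.4,22.5,0.4,-1]
}}

```text
time: 8.45
position: [0.4544, -0.2194, 0.3241]
eef_rot: [-3.139, 0.003, 0.365]
contact_force: [-0.2, -1.0, -0.4]
finger_gap: 1.0
```

Run:
```python
from w import *
cv2.imwrite("pics/w4.png",f)
at("socket_medium",.455,-.22,0)
go((.455,-.22,.17,.364),(.455,-.22,.035,.364))
```

```text
cam pos [ 0.426 -0.144  0.294]
socket_medium 0.76 [321. 240.] [ 0.4526 -0.2222] 1659
socket_medium 0.71 [360. 156.] [ 0.4552 -0.1518] 1593
t 8.55 grasp [ 0.4545 -0.2184  0.1697] rot [-3.14e+00  2.00e-03  3.67e-01] F [ 0.3  0.5 -0.2] gap 0.999
[-0.002, 0.002, 0.003] [-0.05, 0.14, -0.03]
[-0.002, 0.002, 0.003] [-0.02, 0.17, 13.47]
```

View pics/w4.png

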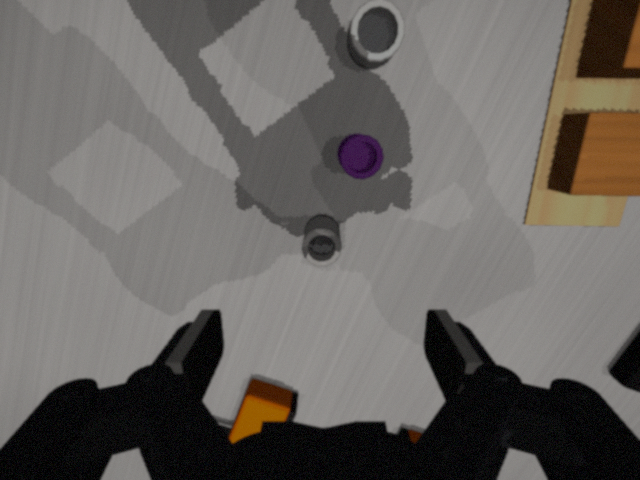

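>>> {"method": "carry_out", "body": {
  "plan": [0,0,0,-0.1,0.2,4,-1,0,0,0,-0.1,0.2,8,-1,0,0,0,-0.1,0.2,12,-1,0,0,0,-0.1,0.2,13.5,-1,0,0,0,-0.1,0.2,13.5,-1,0,0,0,-0.1,0.2,13.5,1,0,0,0,-0.1,0.2,13.5,1,0,0,0,-0.1,0.2,13.5,1,0,0,0,-0.1,0.2,13.5,1,0,0,0,-0.1,0.2,13.5,1,0,0,0,-0.1,0.2,13.5,1]
}}

```text
time: 9.65
position: [0.4546, -0.2207, 0.1909]
eef_rot: [-3.141, 0.001, 0.367]
contact_force: [-0.2, 2.6, 6.1]
finger_gap: 0.332
```

Run:
```python
from w import *
go((.454,-.22,.15,.364),(.632,-.0823,.15,.364))
```

```text
cam pos [ 0.426 -0.146  0.16 ]
t 9.7 grasp [ 0.4545 -0.2207  0.0359] rot [-3.141e+00  1.000e-03  3.670e-01] F [-1.4  1.5  5.8] gap 0.33
[-0.0, 0.001, 0.003] [-0.05, -0.09, -11.41]
[-0.0, 0.001, 0.003] [21.51, -6.56, -11.42]
```

>>> {"method": "carry_out", "body": {
  "plan": [0,0,0,0,0,-3.5,1,0,0,0,0,0,-7,1,0,0,0,0,0,-11.4,1,0,0,0,4,-1.2,-11.4,1,0,0,0,8.5,-2.6,-11.4,1,0,0,0,13,-4,-11.4,1,0,0,0,17.5,-5.3,-11.4,1,0,0,0,21.5,-6.6,-11.4,1,0,0,0,21.5,-6.6,-11.4,1,0,0,0,21.5,-6.6,-11.4,1]
}}

```text
time: 10.7
position: [0.6319, -0.0812, 0.3044]
eef_rot: [-3.141, 0.002, 0.369]
contact_force: [0.0, -0.3, 0.1]
finger_gap: 0.334
```

Run:
```python
from w import *
at("socket_medium",.632,-.0823,.114)
for n,w,h in(("rest_mid",.058,.03),("rest_thick",.052,.045)):
  for d in ctrl.silhouettes(W,n)[:2]:
    c=feat_mask(d["pixels"]);print(n,d["conf"],c,least_squares(lambda q:feat_poly(W,box(*q,.003,-1.207,w,w,h))-c,[.6,-.05]).x.round(4))
go((.632,-.0823,.15,.364),(.632,-.0823,.0695,.364))
```

```text
cam pos [ 0.603 -0.006  0.274]
socket_medium 0.97 [324. 333.] [ 0.6318 -0.0811] 7283
socket_medium 0.86 [ 65. 246.] [ 0.5272 -0.0814] 3303
rest_mid 0.7 [319.35038103 240.47400508] [ 0.6288 -0.083 ]
rest_mid 0.37 [ 28.53439153 459.55026455] [ 0.4501 -0.3851]
rest_thick 0.69 [321.83422168 133.44622113] [ 0.603  -0.0104]
rest_thick 0.17 [323.6279591 332.8131391] [ 0.6586 -0.1517]
t 10.9 grasp [ 0.6308 -0.083   0.15  ] rot [-3.141e+00  1.000e-03  3.650e-01] F [ 0.5  0.9 -0.6] gap 0.332
[-0.0, 0.001, 0.001] [0.11, -0.03, -0.0]
[-0.0, 0.001, 0.001] [0.12, -0.03, 8.05]
```

>>> {"method": "carry_out", "body": {
  "plan": [0,0,0,0,0,3,1,0,0,0,0,0,6,1,0,0,0,0,0,7.5,1,0,0,0,0,0,8.1,1,0,0,0,0,0,8.1,1,0,0,0,0,0,8.1,1]
}}

```text
time: 11.5
position: [0.6312, -0.0835, 0.2251]
eef_rot: [3.141, -0.0, 0.365]
contact_force: [-0.4, -0.7, -1.8]
finger_gap: 0.335
```

>>> {"method": "carry_out", "body": {
  "plan": [0,0,0,0,0,0.1,1,0,0,0,0,0,0.1,1,0,0,0,0,0,0.1,-1,0,0,0,0,0,0.1,-1,0,0,0,0,0,0.1,-1,0,0,0,0,0,0.1,-1,0,0,0,0,0,-3,-1,0,0,0,0,0,-7,-1,0,0,0,0,0,-10,-1,0,0,0,0,0,-10,-1]
}}

```text
time: 12.5
position: [0.6321, -0.0836, 0.3305]
eef_rot: [3.135, -0.008, 0.365]
contact_force: [0.4, 0.1, 0.1]
finger_gap: 0.999
```

Run:
```python
from w import *
at("socket_medium",.63,-.08,.033)
go((.4365,-.072,.17,.364))
```

```text
cam pos [ 0.604 -0.008  0.299]
socket_medium 0.92 [320. 247.] [ 0.6319 -0.0844] 2110
socket_medium 0.91 [ 82. 232.] [ 0.4737 -0.1339] 2602
t 12.6 grasp [ 0.6314 -0.0835  0.1707] rot [ 3.14e+00 -1.00e-03  3.65e-01] F [-0.3  0.9  0.1] gap 1.001
[0.002, -0.001, 0.001] [-17.77, -8.0, 0.03]
```

>>> {"method": "carry_out", "body": {
  "plan": [0,0,0,-4,-1.8,0,-1,0,0,0,-8,-3.6,0,-1,0,0,0,-12,-5.4,0,-1,0,0,0,-16,-7.2,0,-1,0,0,0,-17.8,-8,0,-1,0,0,0,-17.8,-8,0,-1,0,0,0,-17.8,-8,0,-1]
}}

```text
time: 13.3
position: [0.4366, -0.0722, 0.325]
eef_rot: [3.14, -0.001, 0.364]
contact_force: [2.0, -0.6, -0.3]
finger_gap: 0.997
```

Run:
```python
from w import *
at("socket_short",.4365,-.072,0)
go((.4365,-.072,.17,.364),(.4365,-.072,.023,.364))
```

```text
cam pos [0.408 0.003 0.294]
socket_short 0.65 [320. 235.] [ 0.4353 -0.075 ] 1951
t 13.4 grasp [ 0.4376 -0.0725  0.17  ] rot [ 3.14e+00 -2.00e-03  3.65e-01] F [-0.6  0.4  0.6] gap 0.996
[0.002, -0.002, 0.001] [-0.06, -0.06, -0.0]
[0.002, -0.002, 0.001] [-0.09, -0.08, 14.7]
```

>>> {"method": "carry_out", "body": {
  "plan": [0,0,0,-0.1,0,4,-1,0,0,0,-0.1,0,8,-1,0,0,0,-0.1,0,12,-1,0,0,0,-0.1,0,14.6,-1,0,0,0,-0.1,0,14.6,-1,0,0,0,-0.1,0,14.6,1,0,0,0,-0.1,0,14.6,1,0,0,0,-0.1,0,14.6,1,0,0,0,-0.1,0,14.6,1,0,0,0,-0.1,0,14.6,1,0,0,0,-0.1,0,14.6,1]
}}

```text
time: 14.5
position: [0.4371, -0.073, 0.1805]
eef_rot: [3.138, -0.004, 0.365]
contact_force: [-1.2, 0.7, 7.4]
finger_gap: 0.399
```

Run:
```python
from h import *
go((.4365,-.0725,.17,.364),(.6032,-.0082,.17,.364))
```

```text
t 14.5 grasp [ 0.4378 -0.0733  0.0255] rot [ 3.138 -0.004  0.365] F [-1.2  0.7  7.4] gap 0.399
[0.004, -0.004, 0.001] [0.02, -0.01, -14.45]
[0.004, -0.004, 0.001] [17.88, -0.07, -14.38]
```

>>> {"method": "carry_out", "body": {
  "plan": [0,0,0,0,0,-4,1,0,0,0,0,0,-8,1,0,0,0,0,0,-12,1,0,0,0,0,0,-14.4,1,0,0,0,4.5,0,-14.4,1,0,0,0,9,0,-14.4,1,0,0,0,13.5,0,-14.4,1,0,0,0,17.9,0,-14.4,1,0,0,0,17.9,0,-14.4,1,0,0,0,17.9,0,-14.4,1]
}}

```text
time: 15.5
position: [0.6037, -0.0082, 0.325]
eef_rot: [3.138, -0.003, 0.366]
contact_force: [-0.5, -0.8, -1.6]
finger_gap: 0.403
```

Run:
```python
from w import *
cv2.imwrite("pics/w5.png",f)
at("socket_short",.603,-.008,.145)
go((.6032,-.0082,.17,.364),(.6032,-.0082,.0735,.364))
```

```text
cam pos [0.576 0.067 0.294]
socket_short 0.56 [323. 332.] [ 0.6046 -0.0086] 8037
socket_short 0.56 [598.  23.] [0.6434 0.1235] 3988
t 15.6 grasp [ 0.6034 -0.0092  0.1704] rot [ 3.138e+00 -3.000e-03  3.650e-01] F [-0.2  1.  -1.5] gap 0.4
[0.003, -0.003, 0.001] [0.06, -0.05, 0.04]
[0.003, -0.003, 0.001] [0.03, -0.09, 9.69]
```

View pics/w5.png

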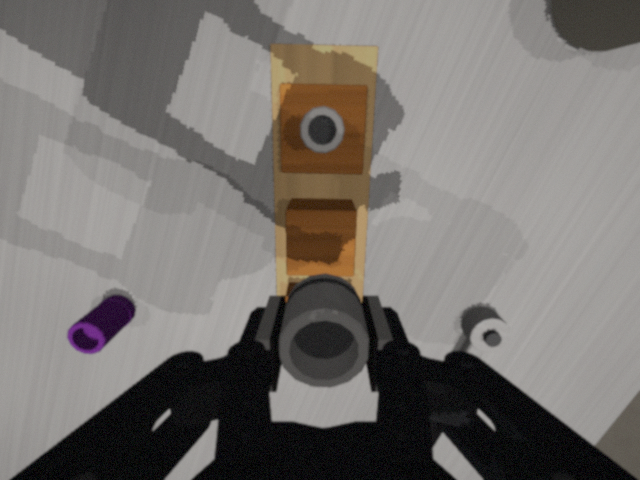

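The short socket is held at about (322,332), above the thick rest at (320,235). The tall socket stands at (322,129) on the thin rest. Lowering now.

>>> {"method": "carry_out", "body": {
  "plan": [0,0,0,0,-0.1,4,1,0,0,0,0,-0.1,7.5,1,0,0,0,0,-0.1,9,1,0,0,0,0,-0.1,9.7,1,0,0,0,0,-0.1,9.7,1,0,0,0,0,-0.1,9.7,1]
}}

```text
time: 16.2
position: [0.6026, -0.0087, 0.2297]
eef_rot: [3.137, -0.005, 0.364]
contact_force: [-0.1, -0.2, -1.7]
finger_gap: 0.406
```

>>> {"method": "carry_out", "body": {
  "plan": [0,0,0,0,0,0.1,1,0,0,0,0,0,0.1,1,0,0,0,0,0,0.1,-1,0,0,0,0,0,0.1,-1,0,0,0,0,0,0.1,-1,0,0,0,0,0,0.1,-1,0,0,0,0,0,-3,-1,0,0,0,0,0,-7,-1,0,0,0,0,0,-10,-1,0,0,0,0,0,-10,-1]
}}

```text
time: 17.2
position: [0.603, -0.0085, 0.3347]
eef_rot: [3.133, -0.013, 0.364]
contact_force: [0.1, -0.0, 0.5]
finger_gap: 0.999
```

Run:
```python
from w import *
at("socket_short",.603,-.008,.048)
go((.4624,.2835,.2,-1.171))
```

```text
cam pos [0.575 0.067 0.303]
socket_short 0.61 [319. 247.] [ 0.6038 -0.0098] 2681
t 17.3 grasp [ 0.6031 -0.0088  0.1751] rot [ 3.137 -0.006  0.364] F [-0.5  0.4 -0.1] gap 1.001
[-0.001, -0.008, 1.535] [-2.64, -32.24, -2.66]
```

>>> {"method": "carry_out", "body": {
  "plan": [0,0,0.14,-0.2,-3,-2.6,-1,0,0,0.28,-0.5,-6,-2.6,-1,0,0,0.42,-0.8,-9,-2.6,-1,0,0,0.56,-1.1,-12,-2.6,-1,0,0,0.7,-1.4,-15,-2.6,-1,0,0,0.84,-1.6,-18,-2.6,-1,0,0,0.98,-1.8,-21,-2.6,-1,0,0,1.12,-2,-24,-2.6,-1,0,0,1.26,-2.2,-27,-2.6,-1,0,0,1.4,-2.4,-30,-2.6,-1,-0.001,-0.008,1.535,-2.6,-32.2,-2.6,-1,-0.001,-0.008,1.535,-2.6,-32.2,-2.6,-1]
}}

```text
time: 18.5
position: [0.4614, 0.2852, 0.3526]
eef_rot: [3.138, 0.0, -1.17]
contact_force: [0.1, 0.3, -0.3]
finger_gap: 1.001
```

Run:
```python
from w import *
cv2.imwrite("pics/w6.png",f)
S=ctrl.capture("side");T=ctrl.capture("top")
for p in(W,T,S):
  for d in ctrl.silhouettes(p,"level")[:2]:
    c=feat_mask(d["pixels"],True);r=least_squares(lambda q:feat_poly(p,box(*q[:2],0,q[2],.23,.022,.04),True)-c,[.46,.28,.4]);print(round(d["conf"],2),c.round(),r.x.round(4),r.fun.round(1))
go((.4624,.2835,.2,-1.171))
```

```text
cam pos [0.535 0.317 0.322]
0.93 [ 326.  206.   12. -194.] [0.4608 0.2831 0.4   ] [ -0.5   1.  -12.7  -2.3]
0.63 [161. 318.  12. -20.] [0.46 0.28 0.4 ] [-0.5 -3.5 -2.1 -1.8]
0.76 [181. 193. -10.   7.] [0.46   0.2802 0.4   ] [-0.7  2.1 -0.2  2.8]
0.33 [273. 226.  -0.   2.] [0.5955 0.124  0.5031] [ -6.3 -17.7  -9.1  -1.4]
t 18.8 grasp [0.4633 0.2823 0.199 ] rot [ 3.141e+00 -1.000e-03 -1.171e+00] F [ 0.5  0.2 -0. ] gap 1.003
[0.001, -0.001, -0.0] [-0.14, 0.04, -0.1]
```

View pics/w6.png

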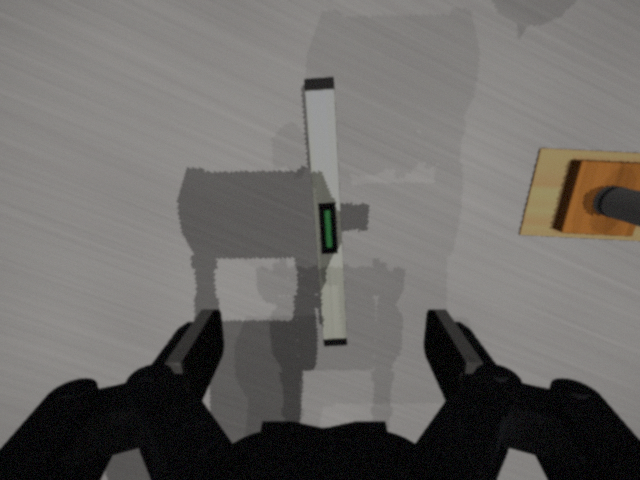

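Run:
```python
from w import *
g=lambda u,z=.04:ground(W,u,z)
c=g((328,228));a=g((334,79));b=g((346,344));l=g((307,90));l2=g((324,340))
print(c,a,b,np.hypot(*(a-b)),np.arctan2(*(a-b)[::-1]),np.arctan2(*(l-l2)[::-1]),(a+b)/2)
d=max(ctrl.silhouettes(W,"level"),key=lambda d:d["conf"]);print(cv2.minAreaRect(np.argwhere(d["pixels"])[:,::-1].astype(np.float32)))
cost=None
from scipy.optimize import minimize
def iou(q):
    m=np.zeros((480,640),np.uint8);cv2.fillPoly(m,[cv2.convexHull((proj(W,box(*q[:2],0,q[2],.23,.022,.04))*16).astype(np.int32))],1,shift=4)
    return -(m.astype(bool)&d["pixels"]).sum()/(m.astype(bool)|d["pixels"]).sum()
r=minimize(iou,[.46,.283,.4],method="Nelder-Mead",options=dict(initial_simplex=[[.46,.283,.4],[.47,.283,.4],[.46,.293,.4],[.46,.283,.5]]));print(r.x,r.fun)
```

```text
cam pos [0.537 0.314 0.323]
[0.46512914 0.27916281] [0.57176866 0.31982314] [0.36717152 0.21894231] 0.2281160484563866 0.45808871791530825 0.45793764315724356 [0.46947009 0.26938272]
((321.6086120605469, 213.3465576171875), (265.9520263671875, 28.891237258911133), 86.633544921875)
[0.4618463  0.28191171 0.46286639] -0.9455904748719368
```

Run:
```python
from h import *
go((.4625,.281,.2,-1.111),(.4625,.281,.026,-1.111))
```

```text
t 18.9 grasp [0.4632 0.2825 0.1992] rot [ 3.141e+00 -1.000e-03 -1.172e+00] F [ 1.4 -0.  -0.6] gap 0.998
[0.0, -0.001, -0.061] [0.12, 0.13, -0.08]
[0.0, -0.001, -0.061] [0.11, 0.12, 17.32]
```

>>> {"method": "carry_out", "body": {
  "plan": [0,-0.001,-0.06,0.1,0.1,4,-1,0,-0.001,-0.06,0.1,0.1,8.5,-1,0,-0.001,-0.06,0.1,0.1,13,-1,0,-0.001,-0.06,0.1,0.1,16,-1,0,-0.001,-0.06,0.1,0.1,17.3,-1,0,-0.001,-0.06,0.1,0.1,17.3,-1,0,-0.001,-0.06,0.1,0.1,17.3,1,0,-0.001,-0.06,0.1,0.1,17.3,1,0,-0.001,-0.06,0.1,0.1,17.3,1,0,-0.001,-0.06,0.1,0.1,17.3,1,0,-0.001,-0.06,0.1,0.1,17.3,1,0,-0.001,-0.06,0.1,0.1,17.3,1]
}}

```text
time: 20.1
position: [0.463, 0.2813, 0.1823]
eef_rot: [-3.14, 0.0, -1.111]
contact_force: [-1.0, -0.2, 7.1]
finger_gap: 0.246
```

Run:
```python
from w import *
cv2.imwrite("pics/w7.png",f)
go((.4625,.281,.22,-1.111),(.6035,-.0085,.22,.364))
```

```text
cam pos [0.535 0.317 0.152]
t 20.15 grasp [0.4632 0.2815 0.0273] rot [-3.14   0.    -1.111] F [-1.  -0.3  6.9] gap 0.246
[-0.002, 0.0, -0.0] [-0.0, 0.03, -19.27]
[-0.001, -0.001, -1.475] [32.2, 0.23, -19.28]
```

View pics/w7.png

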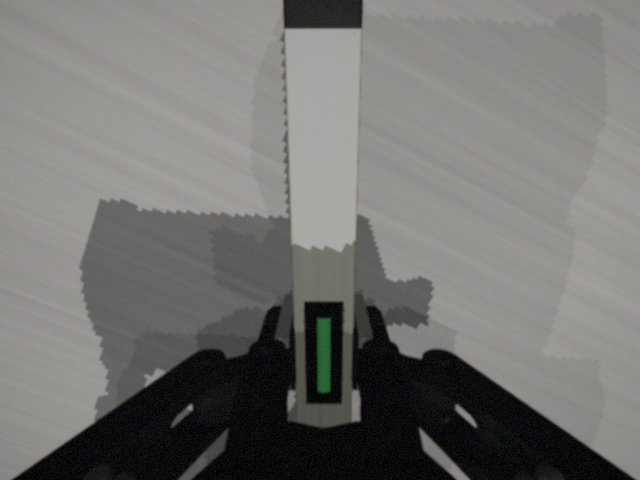

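Run:
```python
from w import *
c=ground(W,(323,353),.04);print(c)
u=np.array([np.cos(.46),np.sin(.46)]);print("along",u@(c-[.4632,.2815]))
```

```text
cam pos [0.535 0.317 0.152]
[0.46314534 0.28210658]
along 0.00022030926131946438
```

>>> {"method": "carry_out", "body": {
  "plan": [0,0,0,0,0,-4,1,0,0,0,0,0,-8,1,0,0,0,0,0,-12,1,0,0,0,0,0,-16,1,0,0,0,0,0,-19.3,1,0,0,-0.13,2.5,0,-19.3,1,0,0,-0.26,5.5,0,-19.3,1,0,0,-0.39,8.5,0,-19.3,1,0,0,-0.52,11.5,0,-19.3,1,0,0,-0.65,14.5,0,-19.3,1,0,0,-0.78,17.5,0,-19.3,1,0,0,-0.91,20.5,0,-19.3,1]
}}

```text
time: 21.4
position: [0.5538, 0.0962, 0.3748]
eef_rot: [-3.141, 0.0, -0.196]
contact_force: [0.4, -0.2, -2.6]
finger_gap: 0.247
```

Run:
```python
from h import *
go((.6035,-.0085,.22,.364))
```

```text
t 21.4 grasp [0.5538 0.0964 0.2198] rot [-3.141  0.    -0.196] F [ 0.4 -0.2 -2.6] gap 0.247
[-0.001, -0.0, -0.56] [6.91, 9.3, -0.03]
```

>>> {"method": "carry_out", "body": {
  "plan": [0,0,-0.13,1.7,2.3,0,1,0,0,-0.26,3.4,4.6,0,1,0,0,-0.39,5.1,7,0,1,0,0,-0.5,6.4,8.7,0,1,0,0,-0.56,6.9,9.3,0,1,0,0,-0.56,6.9,9.3,0,1,0,0,-0.56,6.9,9.3,0,1,0,0,-0.56,6.9,9.3,0,1]
}}

```text
time: 22.2
position: [0.603, -0.0077, 0.3745]
eef_rot: [-3.14, 0.0, 0.363]
contact_force: [-0.7, -0.7, -3.1]
finger_gap: 0.249
```

Run:
```python
from w import *
cv2.imwrite("pics/w8.png",f)
S=ctrl.capture("side");T=ctrl.capture("top")
cv2.imwrite("pics/s8.png",np.hstack([cv2.resize(S["frame"][150:330,180:420],(400,300)),cv2.resize(T["frame"][180:330,200:400],(400,300))])[:,:,::-1])
go((.6035,-.009,.22,.364),(.6035,-.009,.111,.364))
```

```text
cam pos [0.575 0.068 0.344]
t 22.35 grasp [ 0.6032 -0.0076  0.2198] rot [-3.141 -0.     0.364] F [-0.1 -0.1 -1.3] gap 0.252
[-0.001, -0.0, 0.0] [-0.01, 0.13, -0.02]
[-0.001, -0.0, 0.0] [-0.02, 0.14, 10.88]
```

View pics/s8.png

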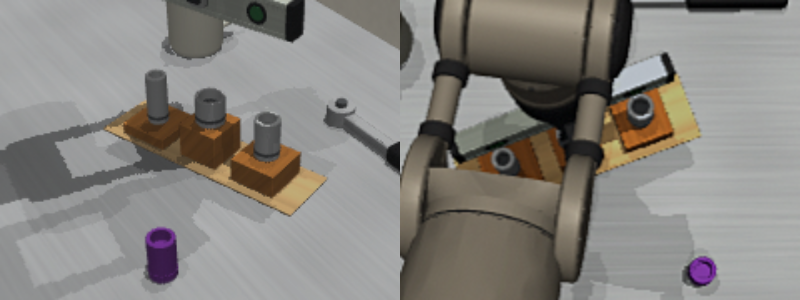

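>>> {"method": "carry_out", "body": {
  "plan": [0,0,0,0,0.1,3.5,1,0,0,0,0,0.1,7,1,0,0,0,0,0.1,9,1,0,0,0,0,0.1,10.2,1,0,0,0,0,0.1,10.8,1,0,0,0,0,0.1,10.8,1,0,0,0,0,0.1,10.8,1]
}}

```text
time: 23.05
position: [0.604, -0.0085, 0.268]
eef_rot: [3.142, -0.002, 0.364]
contact_force: [-0.9, 0.5, -1.9]
finger_gap: 0.248
```

Grasp point at z 0.113; go down 2 mm more and read the force.

>>> {"method": "carry_out", "body": {
  "plan": [0,0,0,0,0,0.1,1,0,0,0,0,0,0.2,1,0,0,0,0,0,0.2,1]
}}

```text
time: 23.35
position: [0.604, -0.0085, 0.2664]
eef_rot: [3.141, -0.003, 0.364]
contact_force: [0.1, 0.6, -2.6]
finger_gap: 0.246
```

>>> {"method": "carry_out", "body": {
  "plan": [0,0,0,0,0,0.1,1,0,0,0,0,0,0.1,1,0,0,0,0,0,0.1,1]
}}

```text
time: 23.65
position: [0.604, -0.0086, 0.2655]
eef_rot: [3.141, -0.003, 0.364]
contact_force: [-0.3, 0.7, -2.3]
finger_gap: 0.248
```

Run:
```python
from h import *
go((.6035,-.009,.111,.364))
S=ctrl.capture("side")
cv2.imwrite("pics/s9.png",cv2.resize(S["frame"][150:330,180:420],(800,600),interpolation=2)[:,:,::-1])
```

```text
t 23.65 grasp [ 0.6045 -0.0085  0.1105] rot [ 3.141e+00 -3.000e-03  3.640e-01] F [-0.3  0.7 -2.3] gap 0.248
[0.0, -0.003, 0.0] [-0.06, 0.02, -0.05]
```

View pics/s9.png

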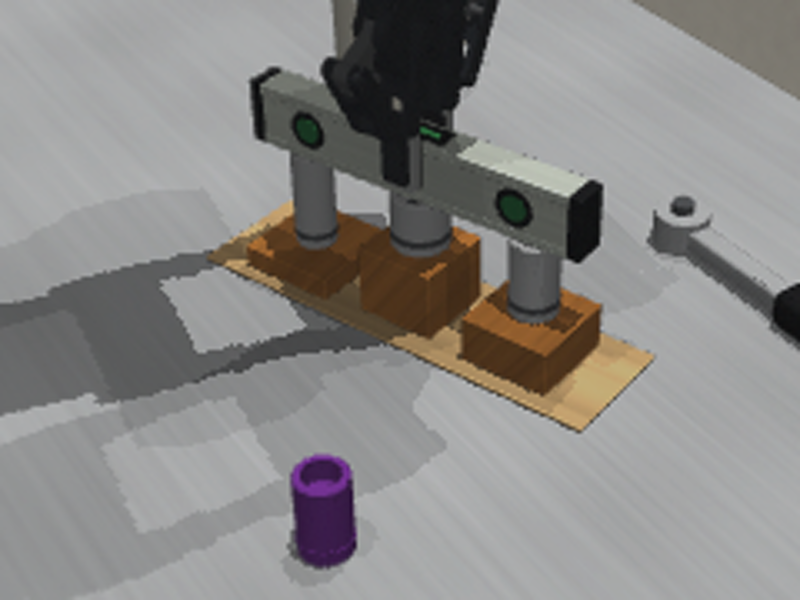

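>>> {"method": "carry_out", "body": {
  "plan": [0,0,0,0,0,0.1,1,0,0,0,0,0,0.1,1,0,0,0,0,0,0.1,1]
}}

```text
time: 24.0
position: [0.604, -0.0086, 0.2653]
eef_rot: [3.141, -0.004, 0.364]
contact_force: [-1.3, -0.1, 5.7]
finger_gap: 0.251
```

Contact (+5.7 N, so about 8 N pressing down). Release with no further descent, then retreat.

>>> {"method": "carry_out", "body": {
  "plan": [0,0,0,0,0,0,0.3,0,0,0,0,0,0,0,0,0,0,0,0,0,-1,0,0,0,0,0,0,-1,0,0,0,0,0,0,-1,0,0,0,0,0,0,-1,0,0,0,0,0,-2,-1,0,0,0,0,0,-5,-1,0,0,0,0,0,-9,-1,0,0,0,0,0,-13,-1,0,0,0,0,0,-16,-1,0,0,0,0,0,-16,-1]
}}

```text
time: 25.2
position: [0.6038, -0.0087, 0.4306]
eef_rot: [3.136, -0.012, 0.364]
contact_force: [0.9, -0.5, -0.2]
finger_gap: 1.005
```

Run:
```python
from w import *
S=ctrl.capture("side")
cv2.imwrite("pics/s10.png",np.hstack([cv2.resize(S["frame"][150:330,180:420],(400,300),interpolation=2)[:,:,::-1],cv2.resize(f,(400,300))]))
q=(.6035,-.009,.083,-1.207,.23,.022,.04)
for n in["level"]:
  for p in(W,S):
    for d in ctrl.silhouettes(p,n)[:1]:print(d["conf"],feat_mask(d["pixels"]),feat_poly(p,box(*q)))
go((.6035,-.009,.111,.364))
```

```text
cam pos [0.576 0.067 0.4  ]
0.97 [319.94637779 206.17549086] [318.5782977  206.43417571]
0.78 [308.53808752 198.6219611 ] [308.60378898 200.42320595]
t 25.4 grasp [ 0.6033 -0.0085  0.2687] rot [-3.141e+00 -1.000e-03  3.640e-01] F [-0.6  0.3  0. ] gap 0.998
[-0.001, -0.001, 0.0] [-0.0, 0.06, 15.77]
```

View pics/s10.png

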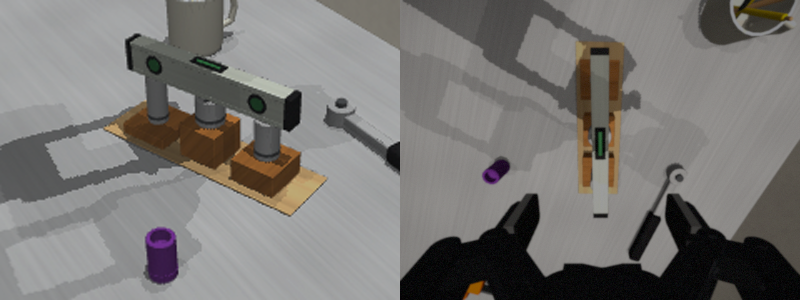

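The level rests on all three sockets, centred over the row, and the gripper is well clear. Handing in.

```bash
python3 -c "
from workcell import ctrl
print(ctrl.finish_job())"
```

```text
the job is handed in; nothing more can be done
None
```

The three sockets stand on their rests: tall on thin, short on thick, medium chrome on mid. The level lies on its edge along the row on top of them. I handed the job in at about 25 s of the 120 s allowed; it reports no verdict.

- **Sockets:** Seen by the wrist camera after release, each was within about 3 mm of its rest centre. The limit is 12 mm.
- **Level:** It touched at about 5.7 N, and I released it without pressing further. Its outline then fell within 2 pixels of the expected place in the wrist and side views. The last picture shows it straight and centred, with the gripper well clear.
- **Not touched:** I never went near the mug, clamp, ratchet or purple look-alike. I took no final position measurement of them.
- **Disagreements:** The wrist camera read the tall socket up to 6 mm off the other cameras in y before its grasp (2–4 mm for the other sockets), so I used values in between. My first yaw for the level, 0.40 rad, was wrong because the fit stalled, and I corrected it to 0.46 rad before grasping.

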